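# Set up the decanting station

### The arm

A 7-joint arm with a two-finger parallel gripper is mounted at the origin on the work surface. World frame = base frame: x ahead of the robot, y to its left, z up, the work surface at z = 0. Lengths are in m, angles in rad, forces in N, time in s.
With the tool pointing down it reaches from about 0.4 to 0.85 m from the base axis. Payload 4.5 kg.
Tool frame: the origin (TCP) lies on the centre line of the jaws, within the pads' length; the fingertips stand r.tcp_to_tips ahead of it and the grasp point (between the pads) lies 11 mm behind it (r.tcp_to_tips is the distance from the TCP to the fingertips, in m); y points along the fingers, x is the direction in which the jaws open and shut, and the axes are right-handed (so a half turn about y gives the same grasp; the last joint's range is limited). The gripper opens to 88 mm and grips with 3 to 60 N. Pads are 18 mm wide; open, the fingers measure 123 mm over their backs; the gripper's body (75 mm by 187 mm) begins 45 mm behind the grasp point.
Start: joints at [-1.298, 0.689, -0.195, 1.565, 0.157, 0.902, -0.215], TCP at [0.148, 0.607, 0.247] pointing down, gripper open.
Joint ranges: [-3.01, 3.01], [-0.46, 2.08], [-1.47, 1.51], [0.13, 2.56], [-1, 4.14], [0.04, 2.09], [-2.66, 2.66]. Speed limits (rad/s): [2.57, 2.57, 3.14, 3.14, 3.14, 3.14, 3.14].

### API

Orientations are given as a unit quaternion [x, y, z, w].
In Python, from plant import r gives the robot as it stands. The module is installed in compiled form; this text tells all that it offers.
- The arm moves only by the shell command python3 -m inch 'ROWS' [OPENING] [FORCE]. ROWS is text: rows parted by semicolons, each of 4 numbers parted by spaces: the shift along the tool's x, y, z in mm, then the turn about the tool's y in degrees. In form: x y z spin; .... A call has 1 to 10 rows; each row is the pose to reach, as a shift and turn from the pose commanded when the call began, along the tool's axes at that moment; what a row does not reach only later rows make up. A row lasts 1/10 s, in which the tool goes at most 50 mm and 8.59 degrees, less where a joint would pass 70% of its speed; a pose out of reach is approached as far as the arm can. A call with a gripper value outside its range is refused whole. OPENING is the gripper command: -1 is shut, 1 is fully open, values between are in proportion, set as the call begins (- or left out, the last holds). The fingers move at their own pace and stop on an object; FORCE is the grip in N (left out, the last holds). Time passes only in rows, so rows that repeat a pose let the fingers close. It gives the time, the measured TCP pose, the force and the opening at its end, in the units of the state.
- r.get_state(): the state, without advancing time (a new reading comes with each control period).
- r.snapshot(name): name is "scene" or "top" or "wrist"; returns a dict with "frame" (420x560x3 uint8, red, green, blue), "intrinsics" (3x3 intrinsics, pixels), "R" (3x3) and "t" (3): a world point X has camera coordinates R X + t. Camera axes: x right, y down, z forward; pixel columns grow to the right and rows downward; lengths in m; the calibration is good to about 2 mm. A picture is of the moment at which its call begins. There is no depth.
- r.finish_job(): hands the job in, once; it reports no verdict.
Trained networks look in the newest picture that a camera, given by its name, has taken for a name from the list of things; names that differ only in an ending like _2 or _b are one class to them, and where a whole thing is asked for, a point or a joint stands for the part that bears it (a point fixed in the world has none). Each returns a list of dicts, best first, with "p" (0 to 1); they miss things now and then, are a little off and sometimes report something else, mostly with a low value. They report only what shows in the picture. A call takes as long as a camera call. They do not tell look-alikes from the thing itself.
- r.trace(camera, name): "region" (420x560 bool, what is visible of it) and "centre" ([row, column] in pixels, amid what is visible of it).
- r.tip_of(camera, name): "centre" ([row, column] in pixels: a listed point, or the origin of a listed thing).
The state is a dict: "clock": time; "q": joint angles; "qd": joint speeds; "joint_torque": joint torques, N m; "tool_pos": TCP position; "eef_rot": TCP orientation; "contact_force": force on the tool from outside, world axes, zero at the start; "moment": the same for the moment, N m; "opening": opening from 0.0 (shut) to 1.0 (fully open).
Only numpy, scipy, OpenCV 4.12 (cv2) and the standard library are available. Lean on these libraries where they do the work, as an engineer would, in place of code of your own. Each camera call takes 0.05 s, during which the arm holds its last target.

### The job

Get the tasting counter ready for decanting, in this order: stand the red-capped bottle in the middle of the square dark slate coaster, stand the white carafe in the middle of the round cork coaster, seat the copper funnel in the carafe's mouth, and last stand the strainer upright in the funnel. Keep the bottle and carafe upright throughout, and leave the yellow-capped bottle, the blue cup and the jar of corks where they are.

Things in the scene. Friction and masses are not known exactly. Their poses are not given: they have to be found in the camera images.
- bottle_mid (a point): Red-capped bottle, to be moved: loose small dark green bottle, standing, 175 mm high, 0.26 to 0.42 kg. Body 50 mm diameter up to 92 mm above its foot, shoulder to 114 mm, then a straight neck 29 mm in diameter in red foil up to the top. Point: on its axis, half-way up, 87.5 mm above its foot; z axis up the bottle.
- carafe_mid (a point): White carafe with a blue band: loose, standing, 132 mm high, 0.28 to 0.44 kg. Body 84 mm diameter up to 48 mm above its foot, shoulder to 88 mm, then a straight round neck 42 mm in outer diameter to the top. Open mouth: bore 36 mm in diameter, 40 mm deep. Point: on its axis, half-way up, 66 mm above its foot; z axis up.
- funnel_mid (a point): Copper funnel: loose, upright, 78 mm high, 0.1 to 0.15 kg. Lower 30 mm: tapered stem, 16 mm wide at the tip, 28 mm at its top. Upper 48 mm: straight round open cup, 60 mm outside, 54 mm inside, flat inner floor 34 mm above the tip. The cup's flat underside rests on the stand (later on the carafe's rim), stem in the hole. Point: on its axis, 39 mm above the stem tip; z axis up.
- strainer_mid (a point): Strainer: loose tall narrow steel basket, standing open end up, black sleeve round its upper half, 85 mm high, 0.06 to 0.1 kg; 38 mm in diameter at its foot, 45 mm from 20 mm up to the top. In the funnel its foot stands on the cup's inner floor and 41 mm of it show above the funnel's rim. Point: on its axis, half-way up, 42.5 mm above its foot; z axis up.
- slate_coaster: Square dark slate coaster, fixed on the counter, 90 x 90 mm, 8 mm thick: the place for the red-capped bottle. Origin at the centre of its underside, z up.
- cork_coaster: Round tan cork coaster, fixed on the counter, 100 mm diameter, 8 mm thick: the place for the carafe. Origin at the centre of its underside, z up.
- funnel_stand: Pale wooden stand that holds the funnel at the start, fixed: square block 80 x 80 mm, 40 mm high, with an upright through hole 35 mm in diameter in its middle. Origin at the centre of its underside, z up.
- other_bottle: The yellow-capped bottle, to be left alone: loose, the same shape and size as the red-capped one but with yellow foil on its neck. Origin at the centre of its foot, z up the bottle.
- cup: Blue ceramic cup, to be left alone: loose, empty, open at the top, 75 mm high, 72 mm diameter at the rim. Origin at the centre of its foot, z up.
- cork_jar: Clear jar of corks, fixed on the counter, to be left alone: 70 mm diameter, 85 mm high, steel band at the rim. Origin at the centre of its underside, z up.
Mind the look-alikes: they are no part of the job. What is meant by the slate_coaster is not turquoise, and is the larger of those in its own colour.

How it is judged:
On the way, in this order (a step that is already met when the one before it is completed fails the run):
1. the red-capped bottle stands released on the slate coaster (horizontal distance between bottle_mid and slate_coaster below 0.02 m and height (world z) of bottle_mid between 0.0925 and 0.0995 m and linear speed of bottle below 0.03 m/s and angle between bottle_mid's own z axis and vertical below 0.12 rad and contact force between the fingers and bottle below 0.2 N), for 0.2 s.
2. the carafe stands released on the cork coaster (horizontal distance between carafe_mid and cork_coaster below 0.015 m and height (world z) of carafe_mid between 0.071 and 0.078 m and linear speed of carafe below 0.03 m/s and angle between carafe_mid's own z axis and vertical below 0.12 rad and contact force between the fingers and carafe below 0.2 N), for 0.2 s.
3. the funnel is seated in the carafe's mouth and released (horizontal distance between funnel_mid and carafe_mid below 0.012 m and z of funnel_mid in the frame of carafe_mid between 0.071 and 0.08 m and linear speed of funnel below 0.03 m/s and angle between funnel_mid's own z axis and vertical below 0.12 rad and contact force between the fingers and funnel below 0.2 N), for 0.2 s.
4. the strainer stands in the funnel, released (horizontal distance between strainer_mid and funnel_mid below 0.012 m and z of strainer_mid in the frame of funnel_mid between 0.0335 and 0.0425 m and linear speed of strainer below 0.03 m/s and angle between strainer_mid's own z axis and vertical below 0.12 rad and contact force between the fingers and strainer below 0.2 N), for 0.2 s.
At the end, for the whole second after the job is handed in: Upright (0.12 rad), released, at rest: red-capped bottle on the slate coaster within 20 mm of its middle, carafe on the cork coaster within 15 mm, funnel fully down in the carafe's mouth and strainer down on the funnel's floor (each within 12 mm of the axis, -4/+5 mm in height) (all of step 1 and all of step 2 and all of step 3 and all of step 4); the robot touches nothing.
It fails at once if the yellow-capped bottle or the blue cup was displaced by more than 30 mm or tipped (distance of any of other_bottle, cup from where it was at the start of the episode above 0.03 m or angle between any of other_bottle, cup's own z axis and vertical above 0.4 rad).
It fails at once if the jar of corks was struck hard (over 20 N) (contact force between cork_jar and anything else above 20 N).
It fails at once if the carafe or the red-capped bottle was tipped by more than about 35 degrees (angle between any of carafe_mid, bottle_mid's own z axis and vertical above 0.6 rad).
It also fails if it takes over 106 s, if anything falls off the work surface, if the arm or the gripper's body presses on something with over 40 N, if the wrist force passes 120 N, or if a joint passes its speed limit or range.

## Working session

There is one attempt and no reset: what is moved stays moved. The work goes in short steps, Python scripts to look and compute and a shell command to move; the robot and the scene stay as the last step left them, time stands still between calls to the robot, and variables do not carry over. Pictures are saved under pics/ and viewed, and the job is handed in when it is done.

```bash
mkdir -p pics; ls
python3 - <<'E'
from plant import r
import cv2
s=r.get_state(); print({k:(v if not hasattr(v,'round') else v.round(4) if hasattr(v,'shape') else v) for k,v in s.items()}, r.tcp_to_tips)
for n in ["scene","top","wrist"]:
    d=r.snapshot(n); cv2.imwrite(f"pics/{n}0.png",d["frame"][:,:,::-1]); print(n,d["intrinsics"],d["R"],d["t"])
E
```

```text
pics
{'clock': 0.0, 'q': array([-1.2982,  0.69  , -0.1945,  1.5664,  0.1573,  0.9025, -0.2151]), 'qd': array([ 0.0009,  0.0009, -0.0004, -0.0012, -0.0018, -0.0009,  0.0003]), 'joint_torque': array([-8.00000e-04, -5.27565e+01, -1.26740e+00, -1.53435e+01,
       -5.27000e-02,  6.20000e-03,  2.00000e-04]), 'tool_pos': array([0.1477, 0.6066, 0.2459]), 'eef_rot': array([ 0.5564,  0.4364, -0.4374, -0.5555]), 'contact_force': array([-0.0132, -0.6083, -0.5534]), 'moment': array([ 0.0206, -0.0356, -0.0495]), 'opening': 0.999438227211607} 0.008
scene [[420.40981774   0.         276.04808501]
 [  0.         420.40981774 202.76572927]
 [  0.           0.           1.        ]] [[-0.68637161  0.72724269 -0.00347625]
 [ 0.49648278  0.46507691 -0.73294496]
 [-0.53141214 -0.50479851 -0.68027906]] [ 0.29116108 -0.14364231  1.24766197]
top [[404.93912012   0.         277.87662644]
 [  0.         404.93912012 212.78684028]
 [  0.           0.           1.        ]] [[ 2.17590092e-03 -9.99925295e-01 -1.20278490e-02]
 [-9.83980309e-01  3.24755984e-06 -1.78277178e-01]
 [ 1.78263899e-01  1.22230800e-02 -9.83906794e-01]] [0.01563003 0.45799546 0.92428155]
wrist [[350.97983911   0.         284.68390989]
 [  0.         350.97983911 207.91752164]
 [  0.           0.           1.        ]] [[ 0.23621667  0.97169932 -0.00145106]
 [ 0.92993222 -0.22562961  0.2903745 ]
 [ 0.2818293  -0.06994069 -0.95691198]] [-0.62447462 -0.03981264  0.3887509 ]
```

View pics/scene0.png

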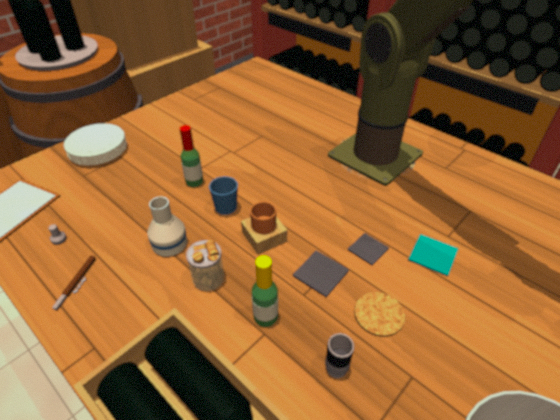

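View pics/top0.png

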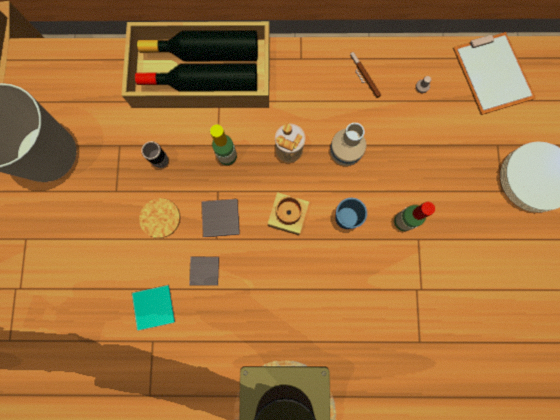

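View pics/wrist0.png

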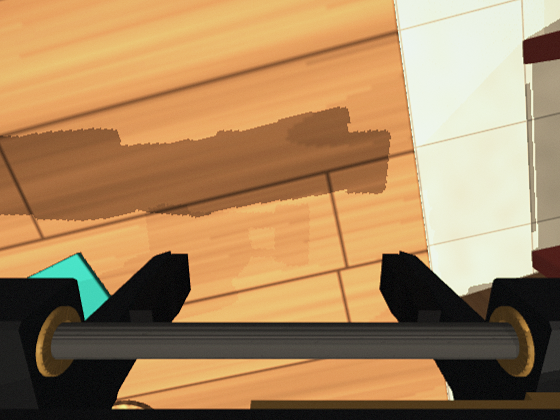

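```bash
cat > h.py <<'E'
from plant import r
import numpy as np, cv2
def ray(d,rc):
    p=np.linalg.inv(d["intrinsics"])@np.array([rc[1],rc[0],1.]); R=d["R"]; return -R.T@d["t"], R.T@p
def atz(d,rc,z):
    o,v=ray(d,rc); return o+v*(z-o[2])/v[2]
def tri(L):
    A=np.zeros((3,3));b=np.zeros(3)
    for o,v in L:
        v=v/np.linalg.norm(v);P=np.eye(3)-np.outer(v,v);A+=P;b+=P@o
    return np.linalg.solve(A,b)
H=dict(bottle_mid=.0875,carafe_mid=.066,funnel_mid=.049,strainer_mid=.0425,slate_coaster=0,cork_coaster=0,funnel_stand=0,other_bottle=0,cup=0,cork_jar=0)
def proj(d,X):
    c=d["R"]@X+d["t"]; p=d["intrinsics"]@c; return p[:2]/p[2]
E
python3 - <<'E'
from h import *
S={c:r.snapshot(c) for c in("top","scene")}
for n,h in H.items():
    for c in S:
        for e in r.tip_of(c,n)[:3]:
            print(n,c,round(e["p"],2),np.round(e["centre"]),atz(S[c],e["centre"],h).round(4))
E
```

```text
bottle_mid top 0.93 [217. 415.] [ 0.4399 -0.293   0.0875]
bottle_mid scene 0.84 [153. 190.] [ 0.4365 -0.3     0.0875]
carafe_mid top 0.56 [143. 348.] [ 0.6231 -0.1518  0.066 ]
carafe_mid scene 0.89 [227. 168.] [ 0.6272 -0.1415  0.066 ]
funnel_mid top 0.83 [212. 287.] [ 0.4577 -0.0062  0.049 ]
funnel_mid scene 0.7 [222. 266.] [ 0.4528 -0.0039  0.049 ]
strainer_mid top 0.76 [156. 153.] [0.5993 0.323  0.0425]
strainer_mid scene 0.76 [357. 337.] [0.6021 0.3162 0.0425]
slate_coaster top 0.9 [218. 218.] [0.4523 0.1663 0.    ]
slate_coaster top 0.79 [274. 205.] [0.3152 0.1937 0.    ]
slate_coaster top 0.7 [306. 153.] [0.2396 0.3148 0.    ]
slate_coaster scene 0.97 [248. 369.] [ 0.3162  0.1962 -0.    ]
slate_coaster scene 0.94 [254. 433.] [0.2307 0.3139 0.    ]
slate_coaster scene 0.75 [278. 321.] [0.4608 0.1694 0.    ]
cork_coaster top 0.93 [219. 162.] [0.4492 0.3054 0.    ]
cork_coaster top 0.38 [219. 218.] [0.449  0.1664 0.    ]
cork_coaster scene 0.57 [314. 381.] [0.4471 0.3149 0.    ]
cork_coaster scene 0.19 [274. 321.] [0.4527 0.1626 0.    ]
funnel_stand top 0.93 [215. 289.] [ 0.4601 -0.0103  0.    ]
funnel_stand scene 0.95 [239. 265.] [ 0.4628 -0.0005  0.    ]
funnel_stand scene 0.33 [228. 168.] [ 0.5997 -0.2     0.    ]
other_bottle top 0.92 [155. 226.] [0.6167 0.1487 0.    ]
other_bottle scene 0.8 [315. 268.] [0.606  0.1495 0.    ]
cup scene 0.92 [206. 226.] [ 0.4485 -0.1536  0.    ]
cork_jar top 0.67 [150. 292.] [ 0.6282 -0.0204  0.    ]
cork_jar top 0.49 [217. 219.] [0.4545 0.1621 0.    ]
cork_jar scene 0.85 [276. 209.] [ 0.6247 -0.0127 -0.    ]
```

Run:
```python
from h import *
S={c:r.snapshot(c) for c in("top","scene")}
for n,z in(("slate_coaster",.008),("cork_coaster",.008)):
  for c in S:
    for e in r.trace(c,n)[:3]:
        m=e["region"].astype(np.uint8); C=max(cv2.findContours(m,0,2)[0],key=cv2.contourArea)[:,0]
        W=np.array([atz(S[c],(v,u),z)[:2] for u,v in C]).astype(np.float32)
        (x,y),(w,h),a=cv2.minAreaRect(W); print(n,c,round(e["p"],2),np.round(e["centre"]),"rect",np.round([x,y,w,h],4),"area mm2",cv2.contourArea(W)*1e6)
f=S["top"]["frame"][190:330,110:250,::-1]; g=S["scene"]["frame"][220:360,280:460,::-1]
f=cv2.resize(f,(390,390),interpolation=2);g=cv2.resize(g,(400,390),interpolation=2)
cv2.imwrite("pics/crop1.png",np.hstack([f,g]))
```

```text
slate_coaster top 0.94 [219. 218.] rect [0.4534 0.1603 0.0903 0.0899] area mm2 7511.690897710976
slate_coaster top 0.89 [273. 202.] rect [0.3246 0.1947 0.0716 0.072 ] area mm2 4742.41949181109
slate_coaster top 0.77 [304. 156.] rect [0.2376 0.3143 0.0918 0.0915] area mm2 7872.526654006284
slate_coaster scene 0.96 [248. 372.] rect [0.3242 0.1984 0.0698 0.0734] area mm2 4817.456200884473
slate_coaster scene 0.72 [254. 437.] rect [0.2387 0.316  0.0982 0.091 ] area mm2 8221.399500741854
slate_coaster scene 0.56 [276. 324.] rect [0.4526 0.1624 0.0936 0.0909] area mm2 7937.141496934363
cork_coaster top 0.66 [219. 160.] rect [0.4514 0.3103 0.1015 0.0962] area mm2 7668.112097185542
cork_coaster scene 0.58 [315. 380.] rect [0.4539 0.3123 0.0991 0.0983] area mm2 7674.669247270671
```

View pics/crop1.png

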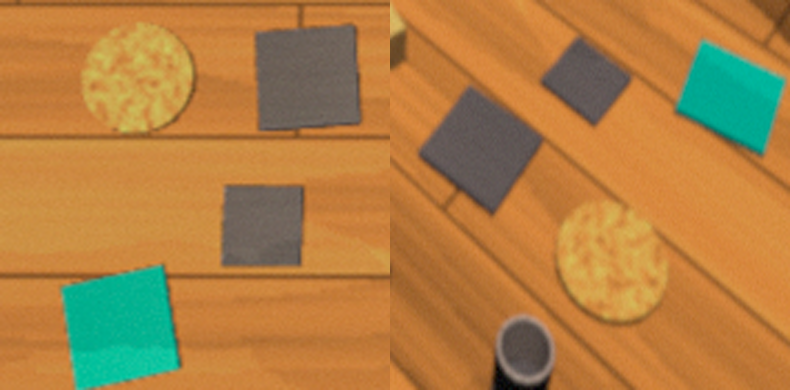

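```bash
cat >> h.py <<'E'
from scipy.optimize import minimize
B=[(0,.025),(.092,.025),(.114,.0145),(.175,.0145)]
PR=dict(bottle_mid=B,other_bottle=B,carafe_mid=[(0,.042),(.048,.042),(.088,.021),(.132,.021)],
 funnel_mid=[(.030,.030),(.078,.030)],strainer_mid=[(0,.019),(.02,.0225),(.085,.0225)],
 cup=[(0,.028),(.075,.036)],cork_jar=[(0,.035),(.085,.035)])
Z0=dict(funnel_mid=.010)
th=np.linspace(0,2*np.pi,40,endpoint=False)
def sil(d,pr,x,y,z0,k=4):
    m=np.zeros((420*k,560*k),np.uint8)
    rings=[]
    for z,q in pr:
        P=np.c_[x+q*np.cos(th),y+q*np.sin(th),np.full(40,z0+z)]
        c=P@d["R"].T+d["t"]; p=c@d["intrinsics"].T; rings.append((p[:,:2]/p[:,2:]+.5)*k)
    for a,b in zip(rings,rings[1:]):
        cv2.fillConvexPoly(m,cv2.convexHull(np.r_[a,b].round().astype(np.int32)),1)
    return cv2.resize(m.astype(np.float32),(560,420),interpolation=cv2.INTER_AREA)
def fit(S,n,xy,z0=None,verb=1):
    z0=Z0.get(n,0) if z0 is None else z0; out={}
    for c,d in S.items():
        L=[e for e in r.trace(c,n)]
        if not L: print(n,c,"none"); continue
        best=min(L,key=lambda e:np.hypot(*(np.array(e["centre"])[::-1]-proj(d,np.array([*xy,z0+.05])))))
        out[c]=(best["region"].astype(np.float32),best["p"])
    def cost(v,cs): return sum(np.abs(sil(S[c],PR[n],v[0]/100,v[1]/100,z0)-out[c][0]).sum()/out[c][0].sum() for c in cs)
    for cs in [[c] for c in out]+[list(out)]:
        b=minimize(cost,np.array(xy)*100,args=(cs,),method="Nelder-Mead",options=dict(initial_simplex=np.array(xy)*100+np.array([[0,0],[1.,0],[0,1.]]),xatol=.02,fatol=1e-3))
        print(n,cs,[round(out[c][1],2) for c in cs],(b.x/100).round(4),"cost",round(b.fun,3))
    return b.x/100
E
python3 - <<'E'
from h import *
S={c:r.snapshot(c) for c in("top","scene")}
for n,xy in dict(bottle_mid=(.438,-.296),carafe_mid=(.625,-.147),funnel_mid=(.456,-.005),strainer_mid=(.600,.32),other_bottle=(.61,.149),cup=(.449,-.154),cork_jar=(.626,-.016)).items(): fit(S,n,xy)
E
```

```text
bottle_mid ['top'] [0.77] [ 0.445  -0.2911] cost 0.052
bottle_mid ['scene'] [0.95] [ 0.4423 -0.2928] cost 0.061
bottle_mid ['top', 'scene'] [0.77, 0.95] [ 0.4442 -0.2904] cost 0.128
carafe_mid ['top'] [0.74] [ 0.6286 -0.1564] cost 0.059
carafe_mid ['scene'] [0.73] [ 0.6238 -0.1587] cost 0.075
carafe_mid ['top', 'scene'] [0.74, 0.73] [ 0.6264 -0.1555] cost 0.149
funnel_mid ['top'] [0.76] [ 0.4602 -0.0076] cost 0.088
funnel_mid ['scene'] [0.77] [ 0.4579 -0.0084] cost 0.049
funnel_mid ['top', 'scene'] [0.76, 0.77] [ 0.4594 -0.0071] cost 0.164
strainer_mid ['top'] [0.91] [0.6012 0.3167] cost 0.048
strainer_mid ['scene'] [0.59] [0.5997 0.3172] cost 0.073
strainer_mid ['top', 'scene'] [0.91, 0.59] [0.6006 0.317 ] cost 0.133
other_bottle scene none
other_bottle ['top'] [0.9] [0.6148 0.1483] cost 0.088
other_bottle ['top'] [0.9] [0.6148 0.1483] cost 0.088
cup ['top'] [0.85] [ 0.4537 -0.1511] cost 0.036
cup ['scene'] [0.69] [ 0.4515 -0.1516] cost 0.06
cup ['top', 'scene'] [0.85, 0.69] [ 0.4528 -0.151 ] cost 0.115
cork_jar ['top'] [0.94] [ 0.6311 -0.0105] cost 0.061
cork_jar ['scene'] [0.69] [ 0.6284 -0.0117] cost 0.046
cork_jar ['top', 'scene'] [0.94, 0.69] [ 0.6292 -0.0108] cost 0.119
```

```bash
cat >> h.py <<'E'
from scipy.spatial.transform import Rotation as Ro
def go(*T,yaw=None):
    s=r.get_state(); R=Ro.from_quat(s["eef_rot"]).as_matrix(); p=s["tool_pos"]
    print("t",round(s["clock"],2),"tcp",p.round(4),"x",R[:,0].round(3),"y",R[:,1].round(3),"z",R[:,2].round(3),"F",s["contact_force"].round(1),"op",round(s["opening"],3),"q",s["q"].round(2))
    for t in T: print("to",t,"shift mm",(R.T@(np.array(t)-p)*1000).round(1))
    if yaw is not None:
        X=np.array([np.cos(yaw),np.sin(yaw),0]); l=R.T@X; print("spin",np.degrees(np.arctan2(-l[2],l[0])).round(1))
E
python3 -c "
from h import *
go((.444,-.2915,.26),(.444,.1,.30),(.148,.607,.30),yaw=0)
go(yaw=np.pi)"
```

```text
t 2.35 tcp [0.1478 0.6073 0.2468] x [0.237 0.972 0.   ] y [-0.  0. -1.] z [-0.972  0.237  0.   ] F [-0.1 -1.3  0. ] op 1.003 q [-1.3   0.69 -0.19  1.57  0.16  0.9  -0.22]
to (0.444, -0.2915, 0.26) shift mm [-803.3  -13.4 -500.4]
to (0.444, 0.1, 0.3) shift mm [-422.9  -53.3 -407.8]
to (0.148, 0.607, 0.3) shift mm [ -0.2 -53.2  -0.3]
spin 76.3
t 2.35 tcp [0.1478 0.6073 0.2468] x [0.237 0.972 0.   ] y [-0.  0. -1.] z [-0.972  0.237  0.   ] F [-0.1 -1.3  0. ] op 1.003 q [-1.3   0.69 -0.19  1.57  0.16  0.9  -0.22]
spin -103.7
```

```bash
python3 -m inch '-30 -6 -38 7.6; -60 -12 -77 15.2; -91 -18 -115 22.9; -122 -24 -154 30.5; -152 -30 -192 38.1; -183 -36 -231 45.8; -213 -42 -270 53.4; -244 -48 -308 61; -274 -54 -346 68.6; -305 -54 -385 76.3' 1 20; python3 -c "
from h import *
go((.444,-.2915,.26),(.444,-.2915,.139),yaw=0)"
```

```text
clock: 3.35
tool_pos: [0.4511, 0.2187, 0.3018]
eef_rot: [-0.706, 0.001, -0.002, 0.708]
contact_force: [0.6, 0.7, -0.3]
opening: 0.999
t 3.35 tcp [0.4511 0.2187 0.3018] x [ 1.    -0.005  0.002] y [ 0.002  0.002 -1.   ] z [0.005 1.    0.002] F [ 0.6  0.7 -0.3] op 0.999 q [-0.65  0.46  0.16  1.87 -0.1   0.82 -0.44]
to (0.444, -0.2915, 0.26) shift mm [  -4.9   40.9 -510.3]
to (0.444, -0.2915, 0.139) shift mm [  -5.1  161.9 -510.6]
spin -0.3
```

```bash
python3 -m inch '0 0 -50 0; -1 5 -100 0; -2 10 -150 0; -3 20 -200 0; -3 30 -250 0; -4 40 -300 0; -5 40 -350 0; -5 40 -400 0; -5 40 -450 0; -5 40 -500 0'; python3 -m inch '0 0 -10 0;0 0 -10 0;0 0 -10 0'
python3 - <<'E'
from h import *
go((.444,-.2915,.26),(.444,-.2915,.139),yaw=0)
S={c:r.snapshot(c) for c in("top","scene","wrist")}
fit(S,"bottle_mid",(.444,-.2915))
cv2.imwrite("pics/w1.png",S["wrist"]["frame"][:,:,::-1])
E
```

```text
clock: 4.35
tool_pos: [0.4448, -0.2787, 0.2609]
eef_rot: [-0.707, -0.0, -0.0, 0.707]
contact_force: [1.5, 0.7, -1.1]
opening: 0.996
clock: 4.65
tool_pos: [0.4451, -0.285, 0.2605]
eef_rot: [-0.706, -0.001, 0.001, 0.708]
contact_force: [-1.0, 1.1, 0.3]
opening: 1.001
t 4.65 tcp [ 0.4451 -0.285   0.2605] x [ 1.     0.002 -0.   ] y [-0.     0.002 -1.   ] z [-0.002  1.     0.002] F [-1.   1.1  0.3] op 1.001 q [ 0.41  0.55  0.12  1.85 -0.09  0.75  0.58]
to (0.444, -0.2915, 0.26) shift mm [-1.1  0.5 -6.5]
to (0.444, -0.2915, 0.139) shift mm [ -1.1 121.5  -6.7]
spin 0.1
bottle_mid ['top'] [0.95] [ 0.4451 -0.2918] cost 0.065
bottle_mid ['scene'] [0.86] [ 0.4433 -0.2908] cost 0.054
bottle_mid ['wrist'] [0.91] [ 0.4436 -0.2915] cost 0.041
bottle_mid ['top', 'scene', 'wrist'] [0.95, 0.86, 0.91] [ 0.4439 -0.2912] cost 0.179
```

View pics/w1.png

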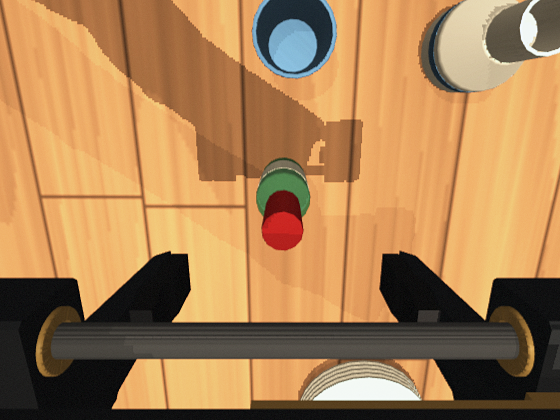

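```bash
python3 -m inch '-1 5 -6 0; -1 20 -6 0; -1 45 -6 0; -1 75 -6 0; -1 100 -6 0; -1 115 -6 0; -1 121 -6 0; -1 121 -6 0'; python3 -m inch '0 0 0 0;0 0 0 0;0 0 0 0;0 0 0 0;0 0 0 0;0 0 0 0;0 0 0 0;0 0 0 0' -1 25
python3 - <<'E'
from h import *
go(yaw=0)
S={c:r.snapshot(c) for c in("top","scene","wrist")}
fit(S,"bottle_mid",(.444,-.2915))
cv2.imwrite("pics/w2.png",S["scene"]["frame"][:,:,::-1])
E
```

```text
clock: 5.75
tool_pos: [0.4435, -0.2926, 0.139]
eef_rot: [-0.707, 0.0, 0.001, 0.707]
contact_force: [-0.2, 0.0, 0.4]
opening: 1.001
clock: 6.55
tool_pos: [0.4439, -0.2926, 0.1397]
eef_rot: [-0.707, -0.0, 0.0, 0.707]
contact_force: [-0.1, 0.7, 1.4]
opening: 0.316
t 6.55 tcp [ 0.4439 -0.2926  0.1397] x [ 1.  0. -0.] y [-0.  0. -1.] z [-0.  1.  0.] F [-0.1  0.7  1.4] op 0.316 q [ 0.45  0.73  0.08  1.95 -0.12  0.46  0.61]
spin 0.0
bottle_mid ['top'] [0.65] [ 0.4434 -0.2857] cost 0.61
bottle_mid ['scene'] [0.63] [ 0.4423 -0.2928] cost 0.13
bottle_mid ['wrist'] [0.93] [ 0.4439 -0.2811] cost 0.346
bottle_mid ['top', 'scene', 'wrist'] [0.65, 0.63, 0.93] [ 0.4441 -0.2895] cost 1.104
```

View pics/w2.png

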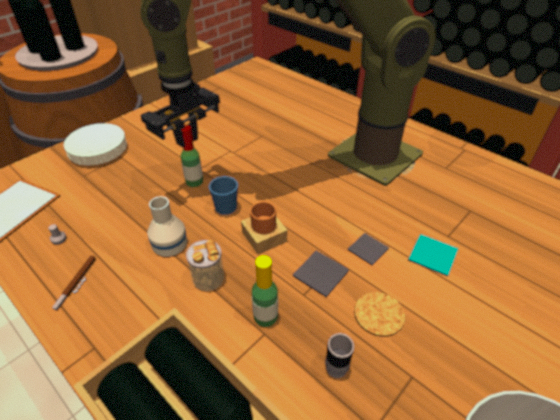

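```bash
python3 -m inch '0 -3 0 0; 0 -10 0 0; 0 -25 0 0; 0 -45 0 0; 0 -65 0 0; 0 -85 0 0; 0 -105 0 0; 0 -117 0 0; 0 -123 0 0; 0 -125 0 0' - 30; python3 -m inch '0 0 3 0; 1 0 10 0; 2 0 25 0; 3 0 45 0; 3 0 70 0; 3 0 100 0; 3 0 130 0; 3 0 160 0; 3 0 190 0; 3 0 220 0';python3 -m inch '1 0 30 0; 2 0 60 0; 3 0 90 0; 4 0 120 0; 5 0 148 0; 6 0 173 0; 6 0 195 0; 6 0 213 0; 6 0 224 0; 6 0 230 0';  python3 - <<'E'
from h import *
go((.453,.161,.255),yaw=0)
S={c:r.snapshot(c) for c in("top","scene","wrist")}
cv2.imwrite("pics/w3.png",np.hstack([S[c]["frame"][100:400,100:500,::-1] for c in ("scene","wrist")]))
E
```

```text
clock: 7.85
tool_pos: [0.4439, -0.2926, 0.2653]
eef_rot: [0.707, 0.0, 0.0, -0.707]
contact_force: [0.2, 0.7, -3.2]
opening: 0.319
clock: 8.85
tool_pos: [0.4461, -0.07, 0.2644]
eef_rot: [-0.707, -0.0, 0.001, 0.707]
contact_force: [0.8, -0.2, -2.7]
opening: 0.323
clock: 9.85
tool_pos: [0.4519, 0.1589, 0.2644]
eef_rot: [-0.707, -0.001, 0.001, 0.707]
contact_force: [0.5, 0.4, -2.3]
opening: 0.322
t 9.85 tcp [0.4519 0.1589 0.2644] x [ 1.     0.003 -0.001] y [-0.001  0.    -1.   ] z [-0.003  1.     0.   ] F [ 0.5  0.4 -2.3] op 0.322 q [-0.55  0.48  0.17  1.98 -0.12  0.69 -0.3 ]
to (0.453, 0.161, 0.255) shift mm [1.1 9.4 2.1]
spin 0.2
```

View pics/w3.png

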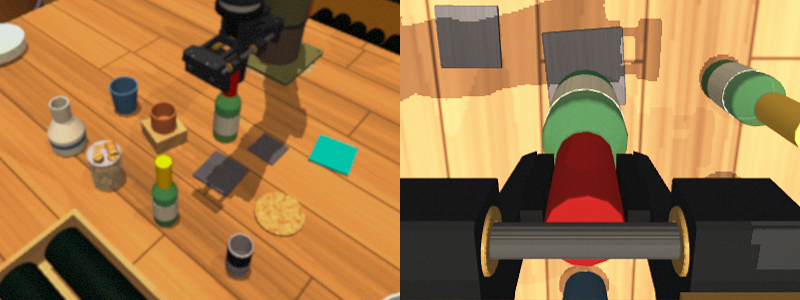

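```bash
python3 -m inch '1 3 2 0; 1 12 2 0; 1 30 2 0; 1 50 2 0; 1 70 2 0; 1 88 2 0; 1 102 2 0; 1 110 2 0; 1 114 2 0; 1 115 2 0';python3 -m inch '0 0 0 0; 0 1 0 0'; python3 -c "
from h import *
go((.453,.161,.1477),yaw=0)"
```

```text
clock: 11.0
tool_pos: [0.4538, 0.1591, 0.1494]
eef_rot: [0.707, -0.0, -0.0, -0.707]
contact_force: [1.1, 0.7, -2.9]
opening: 0.322
clock: 11.2
tool_pos: [0.4542, 0.1595, 0.1493]
eef_rot: [-0.707, -0.001, -0.0, 0.707]
contact_force: [-1.0, -0.6, -3.5]
opening: 0.324
t 11.2 tcp [0.4542 0.1595 0.1493] x [1.    0.    0.001] y [ 0.001  0.001 -1.   ] z [-0.     1.     0.001] F [-1.  -0.6 -3.5] op 0.324 q [-0.5   0.68  0.1   2.09 -0.17  0.38 -0.26]
to (0.453, 0.161, 0.1477) shift mm [-1.2  1.6  1.5]
spin 0.0
```

Force still shows hanging weight; lower a little more, then release.

```bash
python3 -m inch '0 1 1 0; 0 2 1 0; 0 2 1 0';python3 -m inch '0 0 0 0; 0 0 0 0; 0 0 0 0; 0 0 0 0; 0 0 0 0; 0 0 0 0' 1;python3 -m inch '0 -10 0 0; 0 -40 0 0; 0 -70 0 0; 0 -100 0 0; 0 -140 0 0; 0 -160 0 0; 0 -160 -20 0; 0 -160 -60 0;  0 -160 -100 0; 0 -160 -150 0'
python3 - <<'E'
from h import *
go((.626,-.157,.30),(.626,-.157,.099),yaw=0)
S={c:r.snapshot(c) for c in("top","scene")}
fit(S,"bottle_mid",(.453,.161),.008)
cv2.imwrite("pics/w4.png",S["scene"]["frame"][:,:,::-1])
E
```

```text
clock: 11.5
tool_pos: [0.4541, 0.1607, 0.1476]
eef_rot: [-0.707, -0.001, -0.0, 0.707]
contact_force: [-1.4, -0.4, 5.3]
opening: 0.32
clock: 12.1
tool_pos: [0.4538, 0.1603, 0.1467]
eef_rot: [-0.707, -0.0, 0.0, 0.707]
contact_force: [-0.0, -0.1, -0.6]
opening: 0.839
clock: 13.1
tool_pos: [0.4537, 0.0102, 0.3074]
eef_rot: [-0.707, -0.002, 0.001, 0.707]
contact_force: [1.3, -0.5, -0.7]
opening: 1.003
t 13.1 tcp [0.4537 0.0102 0.3074] x [1.    0.004 0.001] y [ 0.001  0.001 -1.   ] z [-0.004  1.     0.001] F [ 1.3 -0.5 -0.7] op 1.003 q [-0.26  0.39  0.2   1.99 -0.11  0.78  0.  ]
to (0.626, -0.157, 0.3) shift mm [ 171.7    7.5 -167.8]
to (0.626, -0.157, 0.099) shift mm [ 171.4  208.5 -168. ]
spin 0.2
bottle_mid top none
bottle_mid scene none
bottle_mid [] [] [0.453 0.161] cost 0.0
```

View pics/w4.png

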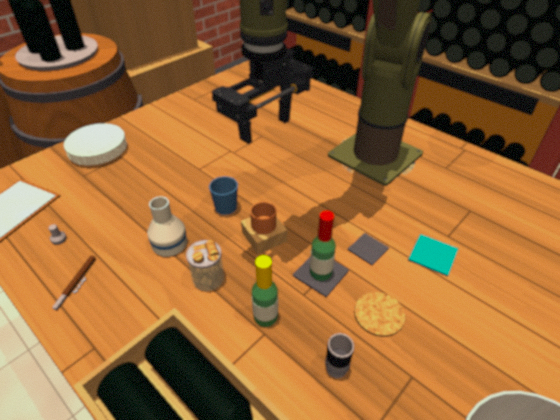

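```bash
python3 -m inch '34 5 -34 0; 68 10 -67 0; 103 20 -101 0; 137 30 -134 0; 160 40 -160 0; 171 50 -167 0; 171 50 -167 0; 171 50 -167 0'
python3 - <<'E'
from h import *
go((.626,-.157,.10),yaw=0)
S={c:r.snapshot(c) for c in("top","scene","wrist")}
fit(S,"carafe_mid",(.626,-.157))
S.pop("wrist")
fit(S,"bottle_mid",(.453,.161),.008)
E
```

```text
clock: 14.1
tool_pos: [0.6243, -0.1536, 0.2565]
eef_rot: [-0.706, -0.001, 0.002, 0.708]
contact_force: [-0.4, 0.7, 0.6]
opening: 1.001
t 14.1 tcp [ 0.6243 -0.1536  0.2565] x [ 1.     0.003 -0.002] y [-0.002  0.002 -1.   ] z [-0.003  1.     0.002] F [-0.4  0.7  0.6] op 1.001 q [ 0.08  0.71  0.18  1.51 -0.15  0.94  0.3 ]
to (0.626, -0.157, 0.1) shift mm [  1.9 156.5  -3.8]
spin 0.2
carafe_mid top none
carafe_mid ['scene'] [0.78] [ 0.6252 -0.1578] cost 0.05
carafe_mid ['wrist'] [0.7] [ 0.6267 -0.1559] cost 0.044
carafe_mid ['scene', 'wrist'] [0.78, 0.7] [ 0.6264 -0.1557] cost 0.102
bottle_mid ['top'] [0.61] [0.4559 0.1618] cost 0.056
bottle_mid ['scene'] [0.87] [0.4522 0.1603] cost 0.043
bottle_mid ['top', 'scene'] [0.61, 0.87] [0.4548 0.1617] cost 0.124
```

```bash
python3 -m inch '2 10 -3 0; 2 35 -3 0; 2 70 -3 0; 2 105 -3 0; 2 130 -3 0; 2 145 -3 0; 2 153 -3 0; 2 155 -3 0; 2 155 -3 0'; python3 -m inch '0 0 0 0;0 0 0 0;0 0 0 0;0 0 0 0;0 0 0 0;0 0 0 0;0 0 0 0;0 0 0 0' -1 30
python3 - <<'E'
from h import *
go(yaw=0)
S={c:r.snapshot(c) for c in("top","scene","wrist")}
cv2.imwrite("pics/w5.png",np.hstack([S[c]["frame"][100:400,100:500,::-1] for c in ("scene","wrist")]))
E
```

```text
clock: 15.4
tool_pos: [0.6275, -0.1599, 0.1024]
eef_rot: [0.707, 0.001, 0.0, -0.707]
contact_force: [-0.1, -0.2, 0.2]
opening: 0.997
clock: 16.2
tool_pos: [0.6271, -0.1596, 0.1018]
eef_rot: [-0.707, -0.0, -0.0, 0.707]
contact_force: [1.2, 0.5, 0.3]
opening: 0.476
t 16.2 tcp [ 0.6271 -0.1596  0.1018] x [1. 0. 0.] y [ 0.  0. -1.] z [-0.  1.  0.] F [1.2 0.5 0.3] op 0.476 q [ 0.11  0.91  0.13  1.61 -0.18  0.63  0.33]
spin 0.0
```

View pics/w5.png

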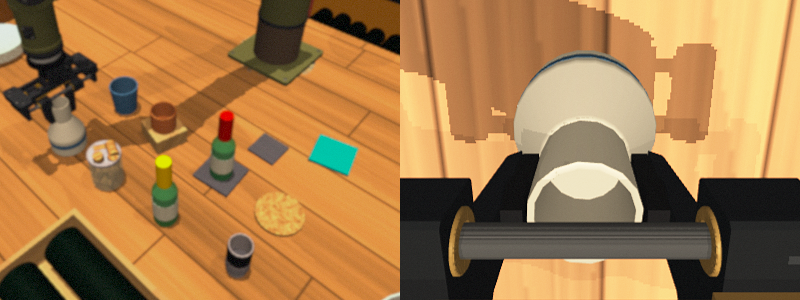

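```bash
python3 -m inch '0 -3 0 0; 0 -10 0 0; 0 -25 0 0; 0 -50 0 0; 0 -80 0 0; 0 -110 0 0; 0 -140 0 0; 0 -170 0 0; 0 -195 0 0; 0 -205 0 0' - 40; python3 -m inch '0 -3 3 0; 0 -5 10 0; 0 -5 25 0; -5 -5 45 0; -12 -5 70 0; -22 -5 100 0; -33 -5 130 0; -44 -5 160 0; -56 -5 190 0; -67 -5 220 0'; python3 -c "
from h import *
go((.4525,.3085,.31),(.4525,.3085,.11),yaw=0)"
```

```text
clock: 17.35
tool_pos: [0.6278, -0.1602, 0.3105]
eef_rot: [0.708, 0.002, 0.002, -0.707]
contact_force: [0.7, -0.2, -3.7]
opening: 0.471
clock: 18.35
tool_pos: [0.558, 0.0633, 0.3105]
eef_rot: [-0.707, 0.0, 0.002, 0.707]
contact_force: [-0.2, -0.6, -3.6]
opening: 0.472
t 18.35 tcp [0.558  0.0633 0.3105] x [ 1.     0.002 -0.003] y [-0.003  0.001 -1.   ] z [-0.002  1.     0.001] F [-0.2 -0.6 -3.6] op 0.472 q [-0.32  0.54  0.21  1.69 -0.13  0.93 -0.06]
to (0.4525, 0.3085, 0.31) shift mm [-105.     1.   245.5]
to (0.4525, 0.3085, 0.11) shift mm [-104.4  201.   245.3]
spin 0.1
```

```bash
python3 -m inch '-12 0 30 0; -24 0 60 0; -37 0 90 0; -50 0 120 0; -63 0 150 0; -76 0 180 0; -88 0 207 0; -97 0 228 0; -103 0 241 0; -105 0 245 0'; python3 -m inch '0 4 0 0; 0 15 0 0;0 35 0 0;0 60 0 0;0 85 0 0;0 110 0 0;0 135 0 0;0 155 0 0;0 168 0 0;0 172 0 0'
python3 - <<'E'
from h import *
go((.4525,.3085,.1098),yaw=0)
S={c:r.snapshot(c) for c in("top","scene","wrist")}
cv2.imwrite("pics/w6.png",np.hstack([S[c]["frame"][100:400,100:500,::-1] for c in ("scene","wrist")]))
del S["top"]
fit(S,"carafe_mid",(.453,.311),.034)
E
```

```text
clock: 19.35
tool_pos: [0.4528, 0.3076, 0.3109]
eef_rot: [-0.707, -0.001, 0.002, 0.707]
contact_force: [0.7, -0.6, -4.7]
opening: 0.467
clock: 20.35
tool_pos: [0.4546, 0.3038, 0.1381]
eef_rot: [0.708, -0.001, -0.0, -0.706]
contact_force: [-0.2, -0.4, -3.6]
opening: 0.465
t 20.35 tcp [0.4546 0.3038 0.1381] x [ 1.    -0.001 -0.002] y [-0.002 -0.002 -1.   ] z [ 0.001  1.    -0.002] F [-0.2 -0.4 -3.6] op 0.465 q [-0.75  0.75  0.14  1.91 -0.2   0.5  -0.48]
to (0.4525, 0.3085, 0.1098) shift mm [-2.  28.3  4.8]
spin -0.1
carafe_mid ['scene'] [0.62] [0.4497 0.3073] cost 0.578
carafe_mid ['wrist'] [0.82] [0.4548 0.3092] cost 0.205
carafe_mid ['scene', 'wrist'] [0.62, 0.82] [0.4546 0.3096] cost 0.802
```

View pics/w6.png

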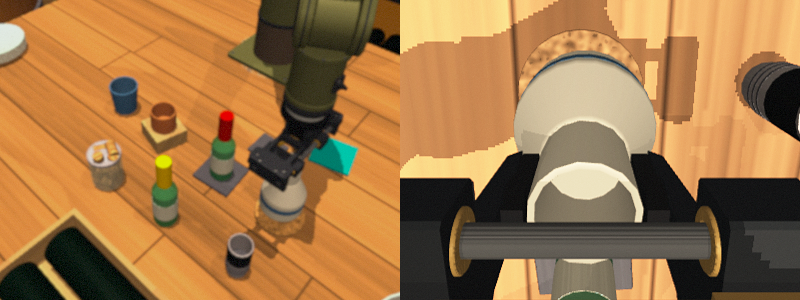

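```bash
python3 -m inch '-1 2 2 0; -2 8 4 0; -2 16 4 0; -2 23 4 0; -2 26 4 0; -2 27 4 0; -2 28 4 0; -2 28 4 0'; python3 -c "
from h import *
go((.4525,.3085,.1098),yaw=0)"
```

```text
clock: 21.4
tool_pos: [0.4528, 0.3093, 0.1117]
eef_rot: [-0.707, -0.0, 0.0, 0.707]
contact_force: [0.0, -1.0, -4.0]
opening: 0.475
t 21.4 tcp [0.4528 0.3093 0.1117] x [1. 0. 0.] y [ 0.  0. -1.] z [-0.  1.  0.] F [ 0. -1. -4.] op 0.475 q [-0.75  0.8   0.12  1.92 -0.21  0.44 -0.48]
to (0.4525, 0.3085, 0.1098) shift mm [-0.3  1.9 -0.8]
spin 0.0
```

```bash
python3 -m inch '0 1 0 0; 0 2 0 0; 0 3 0 0; 0 3 0 0';python3 -m inch '0 0 0 0; 0 0 0 0; 0 0 0 0; 0 0 0 0; 0 0 0 0; 0 0 0 0; 0 0 0 0' 1;python3 -m inch '0 -10 0 0; 0 -40 0 0; 0 -70 0 0; 0 -100 0 0; 0 -140 0 0; 0 -170 0 0; 0 -170 -20 0; 0 -170 -60 0;  0 -170 -100 0; 0 -170 -150 0'
python3 - <<'E'
from h import *
go((.459,-.008,.25),yaw=0)
S={c:r.snapshot(c) for c in("top","scene")}
fit(S,"carafe_mid",(.453,.311),.008)
fit(S,"other_bottle",(.615,.149))
cv2.imwrite("pics/w7.png",S["scene"]["frame"][:,:,::-1])
E
```

```text
clock: 21.8
tool_pos: [0.4529, 0.3094, 0.1097]
eef_rot: [-0.707, -0.0, -0.0, 0.707]
contact_force: [-1.4, -0.8, 5.1]
opening: 0.47
clock: 22.5
tool_pos: [0.4527, 0.3093, 0.1087]
eef_rot: [-0.707, -0.0, 0.0, 0.707]
contact_force: [-0.1, 0.4, -0.2]
opening: 1.0
clock: 23.5
tool_pos: [0.4527, 0.1592, 0.2795]
eef_rot: [-0.707, -0.002, 0.001, 0.708]
contact_force: [0.9, -0.2, -0.0]
opening: 1.0
t 23.5 tcp [0.4527 0.1592 0.2795] x [1.    0.003 0.001] y [ 0.001  0.001 -1.   ] z [-0.003  1.     0.001] F [ 0.9 -0.2 -0. ] op 1.0 q [-0.57  0.46  0.2   1.96 -0.13  0.73 -0.29]
to (0.459, -0.008, 0.25) shift mm [   5.7   29.3 -167.3]
spin 0.2
carafe_mid top none
carafe_mid ['scene'] [0.88] [0.4486 0.3123] cost 0.059
carafe_mid ['scene'] [0.88] [0.4486 0.3123] cost 0.059
other_bottle ['top'] [0.94] [0.6146 0.1481] cost 0.075
other_bottle ['scene'] [0.86] [0.6111 0.1473] cost 0.053
other_bottle ['top', 'scene'] [0.94, 0.86] [0.6121 0.1475] cost 0.16
```

View pics/w7.png

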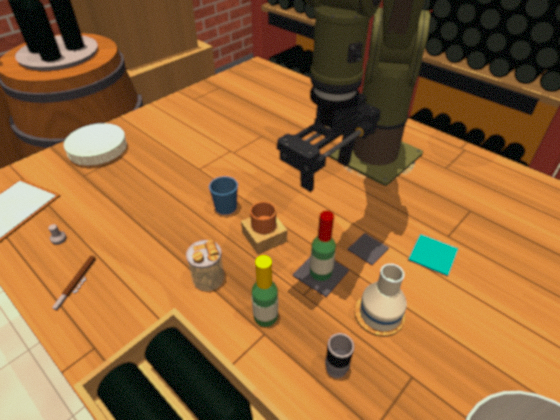

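```bash
python3 -m inch '1 0 -30 0; 2 0 -65 0; 4 10 -100 0; 5 30 -130 0; 6 50 -155 0; 6 70 -167 0; 6 80 -167 0; 6 80 -167 0'
python3 - <<'E'
from h import *
S={c:r.snapshot(c) for c in("top","scene","wrist")}
go((.459,-.008,.061),yaw=0)
fit(S,"funnel_mid",(.459,-.008))
cv2.imwrite("pics/w8.png",S["wrist"]["frame"][:,:,::-1])
S.pop("wrist");fit(S,"carafe_mid",(.453,.311),.008)
E
```

```text
clock: 24.6
tool_pos: [0.4585, -0.006, 0.1977]
eef_rot: [-0.707, -0.0, 0.002, 0.707]
contact_force: [-0.2, 0.3, -0.0]
opening: 1.004
t 24.75 tcp [ 0.4595 -0.006   0.1993] x [1.    0.003 0.001] y [ 0.001  0.001 -1.   ] z [-0.003  1.     0.001] F [-0.2  0.1 -0.2] op 1.0 q [-0.17  0.57  0.13  2.11 -0.16  0.47  0.08]
to (0.459, -0.008, 0.061) shift mm [ -0.7 138.3  -2.2]
spin 0.2
funnel_mid top none
funnel_mid ['scene'] [0.94] [ 0.4585 -0.0076] cost 0.032
funnel_mid ['wrist'] [0.88] [ 0.4584 -0.0082] cost 0.038
funnel_mid ['scene', 'wrist'] [0.94, 0.88] [ 0.4584 -0.0078] cost 0.072
carafe_mid top none
carafe_mid ['scene'] [0.96] [0.4498 0.3129] cost 0.057
carafe_mid ['scene'] [0.96] [0.4498 0.3129] cost 0.057
```

View pics/w8.png

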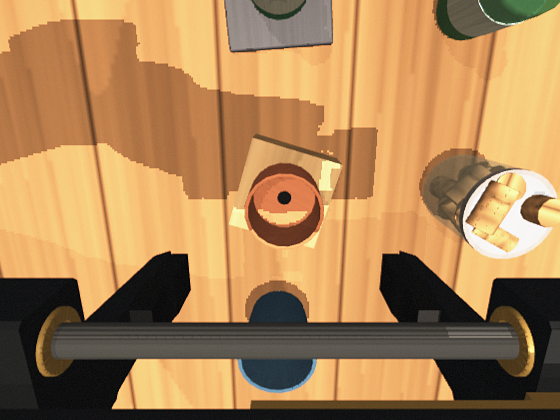

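```bash
python3 -m inch '-1 10 -2 0; -1 30 -2 0; -1 60 -2 0; -1 90 -2 0; -1 115 -2 0; -1 130 -2 0; -1 137 -2 0; -1 138 -2 0; -1 138 -2 0'; python3 -m inch '0 0 0 0;0 0 0 0;0 0 0 0;0 0 0 0;0 0 0 0;0 0 0 0;0 0 0 0' -1 15; python3 -c "
from h import *
go(yaw=0)"; python3 -m inch '0 -2 0 0; 0 -6 0 0; 0 -15 0 0; 0 -30 0 0; 0 -50 0 0; 0 -75 0 0; 0 -100 0 0; 0 -125 0 0; 0 -150 0 0; 0 -165 0 0' ;python3 -m inch '0 -10 0 0; 0 -20 0 0; 0 -25 0 0; 0 -25 0 0; 0 -25 0 0'
python3 - <<'E'
from h import *
S={c:r.snapshot(c) for c in("top","scene","wrist")}
go((.4515,.312,.252),yaw=0)
cv2.imwrite("pics/w9.png",np.hstack([S[c]["frame"][100:400,100:500,::-1] for c in ("scene","wrist")]))
E
```

```text
clock: 25.9
tool_pos: [0.4582, -0.0096, 0.0612]
eef_rot: [-0.707, -0.0, -0.0, 0.707]
contact_force: [0.5, 0.2, -0.8]
opening: 0.998
clock: 26.6
tool_pos: [0.4581, -0.0096, 0.061]
eef_rot: [-0.707, -0.0, -0.0, 0.707]
contact_force: [0.5, -0.9, 6.1]
opening: 0.682
t 26.6 tcp [ 0.4581 -0.0096  0.061 ] x [1.    0.    0.001] y [ 0.001  0.    -1.   ] z [-0.  1.  0.] F [ 0.5 -0.9  6.1] op 0.682 q [-0.1   0.84  0.03  2.2  -0.2   0.1   0.12]
spin 0.0
clock: 27.6
tool_pos: [0.4579, -0.0097, 0.2279]
eef_rot: [-0.707, -0.001, -0.001, 0.707]
contact_force: [0.5, -0.4, -0.6]
opening: 0.679
clock: 28.1
tool_pos: [0.4575, -0.0097, 0.2503]
eef_rot: [-0.707, 0.0, 0.001, 0.707]
contact_force: [0.2, 0.1, -1.5]
opening: 0.684
t 28.25 tcp [ 0.4574 -0.0097  0.2501] x [ 1.     0.    -0.001] y [-0.001 -0.    -1.   ] z [-0.  1. -0.] F [-0.1  0.7 -1.1] op 0.681 q [-0.2   0.48  0.17  2.06 -0.14  0.62  0.07]
to (0.4515, 0.312, 0.252) shift mm [ -5.8  -1.9 321.7]
spin 0.0
```

View pics/w9.png

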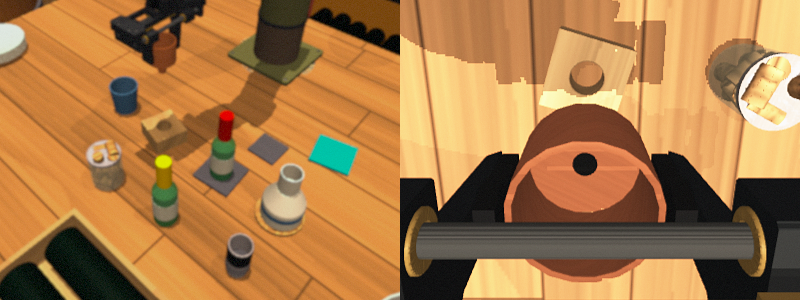

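```bash
python3 -m inch '0 -5 3 0; 0 -10 12 0; -1 -15 28 0; -2 -20 50 0; -3 -20 75 0; -3 -20 102 0; -4 -20 130 0; -4 -20 155 0; -5 -20 175 0; -6 -20 190 0';python3 -m inch '0 0 10 0; 0 0 15 0; 0 0 15 0';  python3 - <<'E'
from h import *
S={c:r.snapshot(c) for c in("top","scene","wrist")}
go((.4515,.3105,.252),yaw=0)
cv2.imwrite("pics/w10.png",np.hstack([S[c]["frame"][100:400,100:500,::-1] for c in ("scene","wrist")]))
fit(S,"carafe_mid",(.452,.312),.008)
z=r.get_state()["tool_pos"]
fit(S,"funnel_mid",(z[0],z[1]),z[2]-.051)
E
```

```text
clock: 29.25
tool_pos: [0.4514, 0.1828, 0.271]
eef_rot: [-0.707, -0.001, 0.001, 0.707]
contact_force: [0.3, 0.8, -0.4]
opening: 0.679
clock: 29.55
tool_pos: [0.4518, 0.1955, 0.2707]
eef_rot: [0.707, 0.0, -0.0, -0.707]
contact_force: [0.1, -0.4, -1.2]
opening: 0.676
t 29.7 tcp [0.4519 0.1942 0.2707] x [ 1.    -0.001 -0.   ] y [-0.    -0.001 -1.   ] z [ 0.001  1.    -0.001] F [ 0.3  0.  -1.4] op 0.683 q [-0.64  0.49  0.21  1.94 -0.15  0.73 -0.34]
to (0.4515, 0.3105, 0.252) shift mm [ -0.5  18.7 116.3]
spin -0.1
carafe_mid ['top'] [0.67] [0.4511 0.3128] cost 6.093
carafe_mid ['scene'] [0.8] [0.4493 0.3125] cost 0.071
carafe_mid ['wrist'] [0.91] [0.4526 0.312 ] cost 0.035
carafe_mid ['top', 'scene', 'wrist'] [0.67, 0.8, 0.91] [0.4517 0.3123] cost 6.208
funnel_mid ['top'] [0.59] [0.4525 0.164 ] cost 2.542
funnel_mid ['scene'] [0.76] [0.4536 0.2028] cost 0.979
funnel_mid ['wrist'] [0.87] [0.4517 0.1952] cost 0.381
funnel_mid ['top', 'scene', 'wrist'] [0.59, 0.76, 0.87] [0.4518 0.1957] cost 4.037
```

View pics/w10.png

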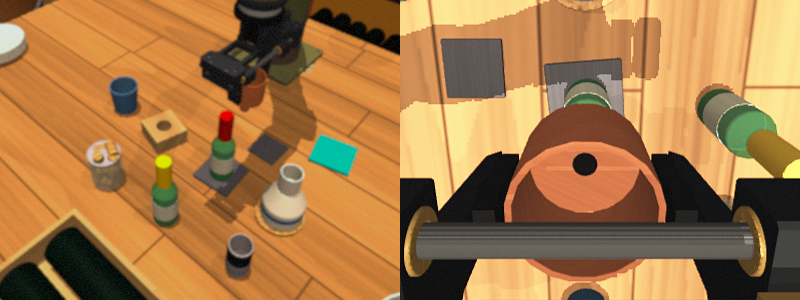

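```bash
python3 -m inch '0 0 5 0; 0 0 18 0; 0 0 38 0; 0 0 62 0; 0 0 85 0; 0 0 103 0; 0 0 113 0; 0 5 117 0; 0 15 117 0; 0 25 117 0';python3 -m inch '0 10 0 0; 0 20 0 0; 0 20 0 0; 0 20 0 0'
python3 - <<'E'
from h import *
S={c:r.snapshot(c) for c in("top","scene","wrist")}
go((.4522,.311,.161),yaw=0)
cv2.imwrite("pics/w11.png",np.hstack([S[c]["frame"][100:400,160:560,::-1] for c in ("scene","wrist")]))
S.pop("top");fit(S,"carafe_mid",(.452,.312),.008)
E
```

```text
clock: 31.0
tool_pos: [0.4517, 0.311, 0.2448]
eef_rot: [0.707, -0.001, 0.0, -0.707]
contact_force: [0.8, -0.2, -0.7]
opening: 0.68
clock: 31.4
tool_pos: [0.4518, 0.3121, 0.2255]
eef_rot: [0.707, -0.0, -0.0, -0.707]
contact_force: [0.6, 0.3, -1.3]
opening: 0.68
t 31.55 tcp [0.4521 0.3125 0.2262] x [1.    0.    0.001] y [ 0.001  0.001 -1.   ] z [-0.     1.     0.001] F [ 0.  -0.8 -1.7] op 0.681 q [-0.81  0.62  0.2   1.83 -0.18  0.7  -0.51]
to (0.4522, 0.311, 0.161) shift mm [ 0.1 65.2 -1.6]
spin 0.0
carafe_mid ['scene'] [0.79] [0.4497 0.3129] cost 0.075
carafe_mid ['wrist'] [0.72] [0.4526 0.3151] cost 0.482
carafe_mid ['scene', 'wrist'] [0.79, 0.72] [0.4523 0.3138] cost 0.564
```

View pics/w11.png

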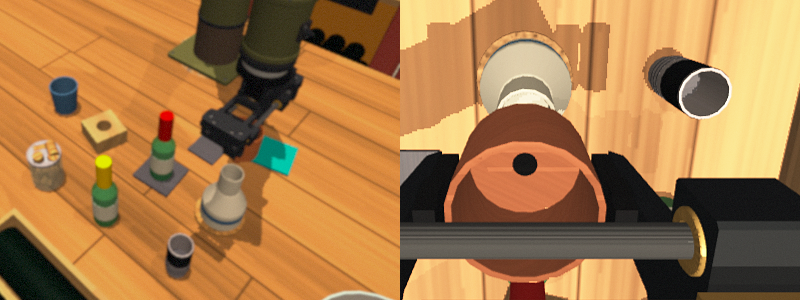

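Run:
```python
from h import *
d=r.snapshot("scene")
t=r.get_state()["tool_pos"];print(t)
for n,X in dict(tcp=t,mouth=(.452,.312,.14),ftip=t+[0,0,-.051],ftop=t+[0,0,.027]).items(): print(n,proj(d,np.array(X)).round(0))
cv2.imwrite("pics/w12.png",cv2.resize(d["frame"][140:360,280:520,::-1],(640,587),interpolation=cv2.INTER_CUBIC))
```

```text
[0.45189284 0.31249393 0.22609107]
tcp [401. 239.]
mouth [392. 271.]
ftip [396. 259.]
ftop [405. 228.]
```

View pics/w12.png

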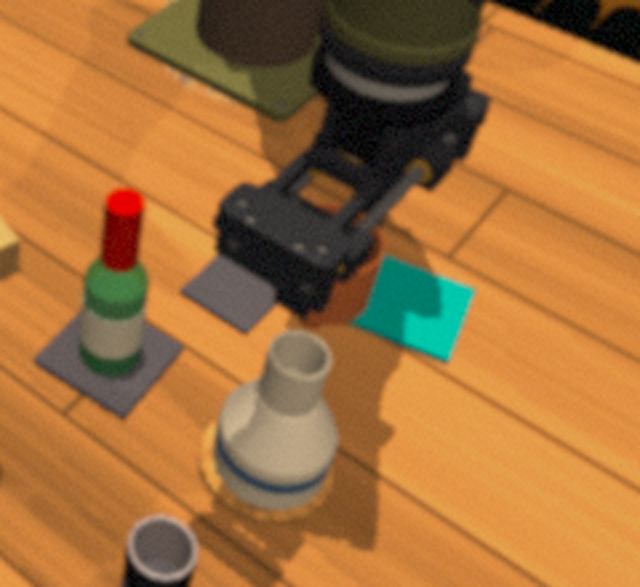

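```bash
python3 -m inch '0 5 -1 0; 0 12 -1 0; 0 20 -1 0; 0 28 -1 0; 0 36 -1 0; 0 44 -1 0; 0 50 -1 0; 0 55 -1 0; 0 58 -1 0; 0 59 -1 0';python3 -m inch '0 1 0 0;0 2 0 0;0 2 0 0'; python3 -c "
from h import *
go((.4522,.311,.161),yaw=0)"
```

```text
clock: 32.7
tool_pos: [0.4517, 0.3113, 0.1664]
eef_rot: [0.707, 0.0, -0.0, -0.707]
contact_force: [0.6, -0.2, -1.7]
opening: 0.682
clock: 33.0
tool_pos: [0.4518, 0.3114, 0.1648]
eef_rot: [-0.707, -0.0, 0.0, 0.707]
contact_force: [-0.8, -0.7, -1.6]
opening: 0.68
t 33.0 tcp [0.4518 0.3114 0.1648] x [1. 0. 0.] y [ 0.  0. -1.] z [-0.  1.  0.] F [-0.8 -0.7 -1.6] op 0.68 q [-0.78  0.71  0.16  1.89 -0.2   0.56 -0.49]
to (0.4522, 0.311, 0.161) shift mm [ 0.4  3.8 -0.4]
spin 0.0
```

```bash
python3 -m inch '0 1 0 0;0 2 0 0;0 3 0 0; 0 3 0 0'; python3 -m inch '0 1 0 0;0 1 0 0'
python3 - <<'E'
from h import *
go()
S={c:r.snapshot(c) for c in("scene","wrist")}
cv2.imwrite("pics/w13.png",np.hstack([S[c]["frame"][100:400,160:560,::-1] for c in ("scene","wrist")]))
E
```

```text
clock: 33.4
tool_pos: [0.4517, 0.3113, 0.1616]
eef_rot: [0.707, 0.0, -0.0, -0.707]
contact_force: [-0.2, -0.6, -0.9]
opening: 0.682
clock: 33.6
tool_pos: [0.4518, 0.3114, 0.1611]
eef_rot: [-0.707, -0.0, 0.0, 0.707]
contact_force: [-1.3, -0.8, 3.6]
opening: 0.682
t 33.6 tcp [0.4518 0.3114 0.1611] x [1. 0. 0.] y [ 0.  0. -1.] z [-0.  1.  0.] F [-1.3 -0.8  3.6] op 0.682 q [-0.78  0.72  0.16  1.89 -0.2   0.55 -0.49]
```

View pics/w13.png

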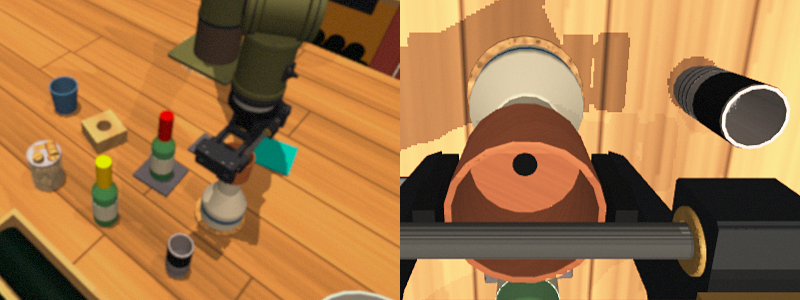

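Contact at the expected height. Release and rise.

```bash
python3 -m inch '0 0 0 0; 0 0 0 0; 0 0 0 0; 0 0 0 0; 0 0 0 0; 0 0 0 0' 1;python3 -m inch '0 -10 0 0; 0 -30 0 0; 0 -60 0 0; 0 -80 0 0; 0 -90 0 0; 20 -90 0 0; 60 -90 0 0; 100 -90 0 0; 135 -90 2 0; 149 -90 4 0'
python3 - <<'E'
from h import *
S={c:r.snapshot(c) for c in("top","scene","wrist")}
go((.6005,.317,.18),yaw=0)
cv2.imwrite("pics/w14.png",np.hstack([S[c]["frame"][100:400,160:560,::-1] for c in ("scene","wrist")]))
fit(S,"strainer_mid",(.6005,.317))
del S["wrist"]
fit(S,"funnel_mid",(.452,.3125),.11)
E
```

```text
clock: 34.3
tool_pos: [0.4517, 0.3113, 0.1607]
eef_rot: [-0.707, -0.0, 0.0, 0.707]
contact_force: [1.0, 0.6, 0.1]
opening: 1.002
clock: 35.3
tool_pos: [0.6039, 0.3138, 0.2502]
eef_rot: [0.708, -0.0, 0.002, -0.707]
contact_force: [0.2, -0.8, 0.5]
opening: 0.995
t 35.45 tcp [0.6006 0.315  0.2499] x [ 1.    -0.    -0.001] y [-0.001 -0.001 -1.   ] z [ 0.     1.    -0.001] F [-0.8  0.  -0. ] op 1.003 q [-0.65  0.77  0.2   1.39 -0.17  1.   -0.41]
to (0.6005, 0.317, 0.18) shift mm [ 0.  69.9  2.1]
spin -0.0
strainer_mid ['top'] [0.94] [0.6022 0.3166] cost 0.106
strainer_mid ['scene'] [0.7] [0.6006 0.3165] cost 0.04
strainer_mid ['wrist'] [0.97] [0.5999 0.3168] cost 0.035
strainer_mid ['top', 'scene', 'wrist'] [0.94, 0.7, 0.97] [0.6003 0.3164] cost 0.2
funnel_mid ['top'] [0.88] [0.4534 0.3131] cost 0.033
funnel_mid ['scene'] [0.89] [0.4502 0.313 ] cost 0.317
funnel_mid ['top', 'scene'] [0.88, 0.89] [0.453  0.3136] cost 0.373
```

View pics/w14.png

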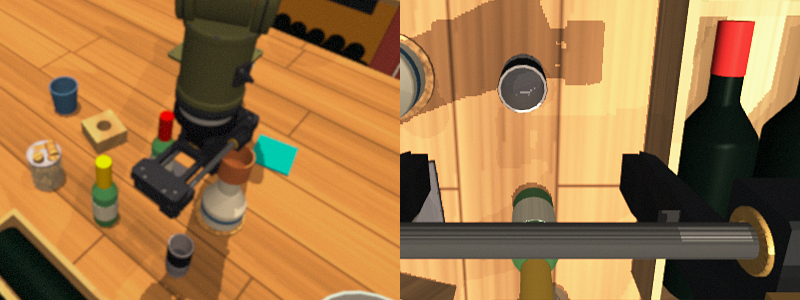

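```bash
python3 -m inch '0 0 1 8.5; 0 0 1 17; 0 0 1 25.5; 0 0 1 34; 0 5 1 42.5; 0 10 1 51; 0 15 1 59.5; 0 20 1 68; 0 30 1 76.5; 0 40 1 85';python3 -m inch '0 0 0 5; 0 0 0 5; 0 0 0 5'
python3 - <<'E'
from h import *
S={c:r.snapshot(c) for c in("top","scene","wrist")}
go((.600,.3166,.058),yaw=-np.pi/2)
cv2.imwrite("pics/w15.png",np.hstack([S[c]["frame"][100:400,160:560,::-1] for c in ("scene","wrist")]))
fit(S,"strainer_mid",(.6005,.317))
E
```

```text
clock: 36.7
tool_pos: [0.6001, 0.317, 0.2109]
eef_rot: [-0.52, 0.479, -0.479, 0.52]
contact_force: [-0.1, 0.1, 0.7]
opening: 0.998
clock: 37.0
tool_pos: [0.6004, 0.3167, 0.2111]
eef_rot: [-0.501, 0.499, -0.499, 0.501]
contact_force: [-0.1, -0.1, 0.1]
opening: 0.999
t 37.15 tcp [0.6007 0.3165 0.2112] x [ 0.002 -1.    -0.001] y [ 0.     0.001 -1.   ] z [1.    0.002 0.   ] F [-0.4  1.1  0.1] op 1.001 q [-0.85  0.88  0.62  1.45 -0.57  1.   -1.66]
to (0.6, 0.3166, 0.058) shift mm [ 1.000e-01  1.532e+02 -8.000e-01]
spin 0.1
strainer_mid ['top'] [0.83] [0.6015 0.3172] cost 0.057
strainer_mid ['scene'] [0.59] [0.5994 0.3162] cost 0.04
strainer_mid ['wrist'] [0.65] [0.6016 0.3157] cost 0.062
strainer_mid ['top', 'scene', 'wrist'] [0.83, 0.59, 0.65] [0.6009 0.3163] cost 0.197
```

View pics/w15.png

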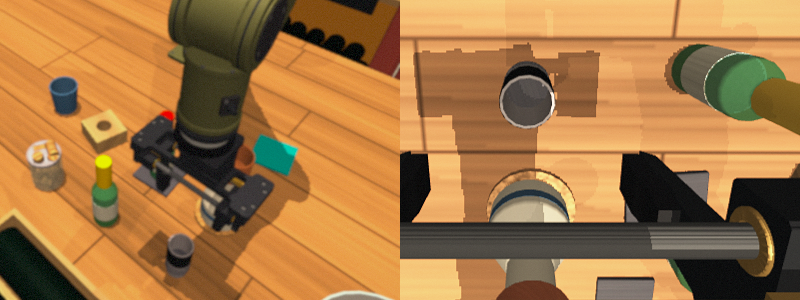

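```bash
python3 -m inch '0 10 0 0; 0 30 0 0; 0 55 0 0; 0 80 0 0; 0 105 0 0; 0 125 0 0; 0 140 0 0; 0 149 0 0; 0 153 0 0; 0 153 0 0'; python3 -m inch '0 0 0 0;0 0 0 0;0 0 0 0;0 0 0 0;0 0 0 0;0 0 0 0;0 0 0 0;0 0 0 0' -1 12
python3 - <<'E'
from h import *
S={c:r.snapshot(c) for c in("scene","wrist")}
go(yaw=-np.pi/2)
cv2.imwrite("pics/w16.png",np.hstack([S[c]["frame"][100:400,160:560,::-1] for c in ("scene","wrist")]))
E
```

```text
clock: 38.3
tool_pos: [0.6008, 0.3164, 0.0577]
eef_rot: [-0.5, 0.5, -0.5, 0.5]
contact_force: [0.8, -0.8, -0.5]
opening: 1.005
clock: 39.1
tool_pos: [0.6008, 0.3164, 0.0578]
eef_rot: [-0.5, 0.5, -0.5, 0.5]
contact_force: [-0.1, 1.0, 0.7]
opening: 0.489
t 39.2 tcp [0.6008 0.3164 0.0578] x [ 0. -1. -0.] y [ 0.  0. -1.] z [1. 0. 0.] F [-0.1  0.   0.3] op 0.485 q [-0.8   1.06  0.5   1.53 -0.68  0.73 -1.56]
spin 0.0
```

View pics/w16.png

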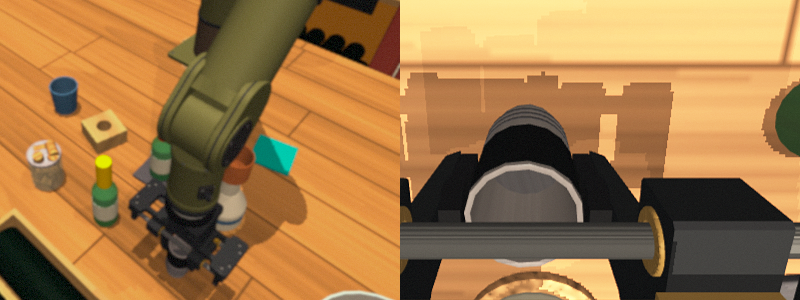

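```bash
python3 -m inch '0 -3 0 0; 0 -10 0 0; 0 -25 0 0; 0 -50 0 0; 0 -80 0 0; 0 -110 0 0; 0 -140 0 0; 0 -170 0 0; 0 -198 0 0; 0 -215 0 0' - 15; python3 -m inch '0 0 0 0;0 0 0 0;0 0 0 0'
python3 - <<'E'
from h import *
S={c:r.snapshot(c) for c in("top","scene","wrist")}
go((.4525,.313,.273),yaw=-np.pi/2)
cv2.imwrite("pics/w17.png",np.hstack([S[c]["frame"][100:400,160:560,::-1] for c in ("scene","wrist")]))
t=r.get_state()["tool_pos"]
fit({k:S[k] for k in("top","scene","wrist")},"strainer_mid",t[:2],t[2]-.058)
fit(S,"funnel_mid",(.452,.3125),.11)
E
```

```text
clock: 40.2
tool_pos: [0.6017, 0.3162, 0.2769]
eef_rot: [-0.498, 0.499, -0.501, 0.501]
contact_force: [-0.4, -0.8, -1.4]
opening: 0.486
clock: 40.5
tool_pos: [0.5998, 0.3163, 0.2715]
eef_rot: [0.501, -0.5, 0.5, -0.499]
contact_force: [-0.0, -0.9, -1.3]
opening: 0.484
t 40.65 tcp [0.6001 0.3163 0.2715] x [ 0.    -1.     0.001] y [-0.002 -0.001 -1.   ] z [ 1.     0.    -0.002] F [ 0.1 -0.1 -1.3] op 0.487 q [-0.86  0.83  0.66  1.38 -0.53  1.12 -1.69]
to (0.4525, 0.313, 0.273) shift mm [   3.3   -1.2 -147.6]
spin 0.0
strainer_mid ['top'] [0.7] [0.5954 0.3138] cost 0.981
strainer_mid ['scene'] [0.81] [0.5995 0.3167] cost 0.267
strainer_mid ['wrist'] [0.71] [0.6014 0.3163] cost 0.399
strainer_mid ['top', 'scene', 'wrist'] [0.7, 0.81, 0.71] [0.5994 0.3166] cost 1.687
funnel_mid ['top'] [0.89] [0.4539 0.313 ] cost 0.098
funnel_mid ['scene'] [0.38] [0.441  0.2989] cost 39.644
funnel_mid ['wrist'] [0.56] [0.4173 0.3075] cost 0.791
funnel_mid ['top', 'scene', 'wrist'] [0.89, 0.38, 0.56] [0.433 0.306] cost 41.464
```

View pics/w17.png

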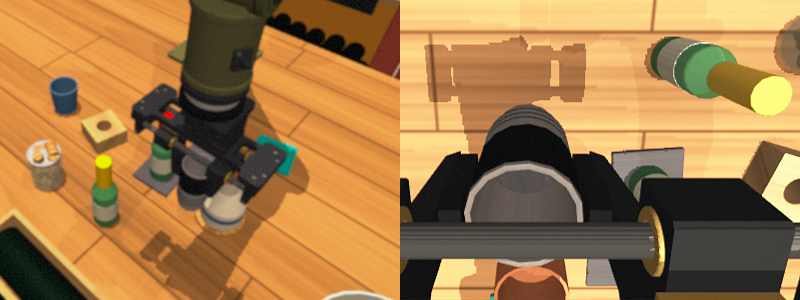

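```bash
python3 -m inch '0 0 -4 0; 1 0 -14 0; 2 0 -32 0; 3 0 -55 0; 3 0 -82 0; 3 0 -108 0; 3 0 -128 0; 3 0 -140 0; 3 0 -146 0; 3 0 -148 0'; python3 -m inch '0 3 0 0; 0 8 0 0; 0 10 0 0; 0 10 0 0'
python3 - <<'E'
from h import *
S={c:r.snapshot(c) for c in("top","scene","wrist")}
go((.4525,.313,.2018),yaw=-np.pi/2)
cv2.imwrite("pics/w18.png",np.hstack([S[c]["frame"][100:400,160:560,::-1] for c in ("scene","wrist")]))
E
```

```text
clock: 41.95
tool_pos: [0.4527, 0.3135, 0.2729]
eef_rot: [-0.5, 0.5, -0.5, 0.5]
contact_force: [0.5, -0.1, -0.6]
opening: 0.488
clock: 42.35
tool_pos: [0.4529, 0.313, 0.2621]
eef_rot: [0.5, -0.5, 0.5, -0.5]
contact_force: [0.2, 0.2, -0.4]
opening: 0.486
t 42.5 tcp [0.453  0.3133 0.2627] x [ 0. -1. -0.] y [ 0.  0. -1.] z [1. 0. 0.] F [-0.1  0.4 -0.4] op 0.489 q [-1.08  0.66  0.68  1.8  -0.53  0.87 -1.72]
to (0.4525, 0.313, 0.2018) shift mm [ 0.3 60.9 -0.5]
spin 0.0
```

View pics/w18.png

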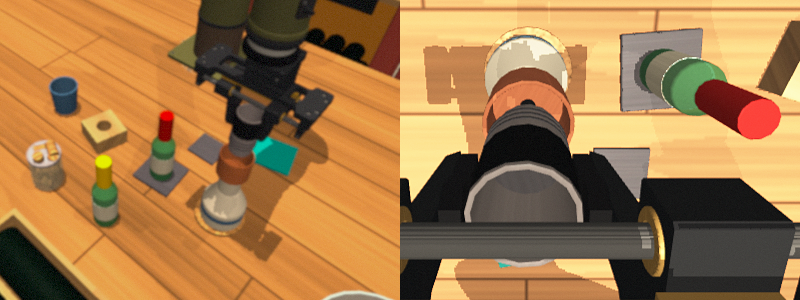

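```bash
python3 -m inch '0 4 0 0; 0 9 0 0; 0 14 0 0; 0 19 0 0; 0 24 0 0; 0 29 0 0; 0 34 0 0; 0 39 0 0; 0 43 0 0; 0 45 0 0';python3 -m inch '0 3 0 0; 0 6 0 0; 0 9 0 0; 0 11 0 0; 0 11 0 0';python3 - <<'E'
from h import *
S={c:r.snapshot(c) for c in("top","scene","wrist")}
go((.4525,.313,.2018),yaw=-np.pi/2)
cv2.imwrite("pics/w19.png",np.hstack([S[c]["frame"][100:400,160:560,::-1] for c in ("scene","wrist")]))
E
```

```text
clock: 43.5
tool_pos: [0.4526, 0.3133, 0.2173]
eef_rot: [0.5, -0.5, 0.5, -0.5]
contact_force: [0.3, -0.3, -0.8]
opening: 0.485
clock: 44.0
tool_pos: [0.4526, 0.3133, 0.2065]
eef_rot: [0.5, -0.5, 0.5, -0.5]
contact_force: [-0.2, -0.2, -0.7]
opening: 0.488
t 44.15 tcp [0.4528 0.3134 0.2068] x [ 0. -1. -0.] y [ 0.  0. -1.] z [1. 0. 0.] F [ 0.4 -1.  -0.6] op 0.488 q [-1.04  0.73  0.62  1.86 -0.6   0.75 -1.66]
to (0.4525, 0.313, 0.2018) shift mm [ 0.4  5.  -0.3]
spin 0.0
```

View pics/w19.png

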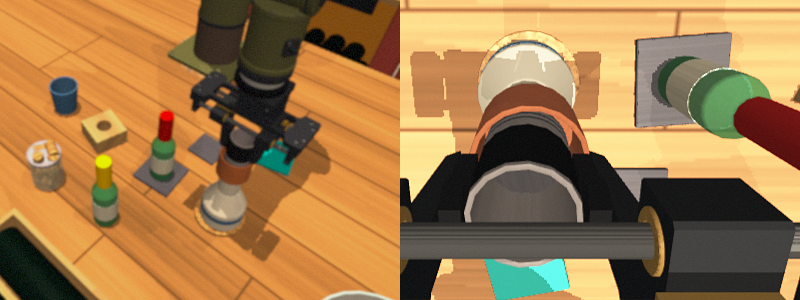

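```bash
python3 -m inch '0 1 0 0; 0 2 0 0; 0 3 0 0; 0 4 0 0; 0 4 0 0'; python3 -m inch '0 1 0 0; 0 1 0 0'
```

```text
clock: 44.65
tool_pos: [0.4526, 0.3133, 0.2026]
eef_rot: [0.5, -0.5, 0.5, -0.5]
contact_force: [0.7, 0.5, -0.9]
opening: 0.49
clock: 44.85
tool_pos: [0.4528, 0.3134, 0.2018]
eef_rot: [-0.5, 0.5, -0.5, 0.5]
contact_force: [-0.8, 0.6, -0.1]
opening: 0.488
```

```bash
python3 -m inch '0 0.5 0 0; 0 1 0 0; 0 1 0 0'; python3 -m inch '0 0 0 0; 0 0 0 0; 0 0 0 0; 0 0 0 0; 0 0 0 0; 0 0 0 0; 0 0 0 0; 0 0 0 0' 1; python3 -m inch '0 -5 0 0; 0 -20 0 0; 0 -45 0 0; 0 -75 0 0; 0 -100 0 0; 30 -100 0 0; 70 -100 0 0; 110 -100 0 0; 150 -100 0 0; 190 -100 0 0';python3 -m inch '30 0 0 0; 60 0 0 0; 60 0 0 0; 60 0 0 0; 60 0 0 0; 60 0 0 0'
python3 - <<'E'
from h import *
S={c:r.snapshot(c) for c in("top","scene")}
go()
cv2.imwrite("pics/w20.png",np.hstack([cv2.resize(S[c]["frame"][a:a+200,b:b+200,::-1],(400,400),interpolation=2) for c,a,b in (("scene",160,280),("top",100,100))]))
fit(S,"strainer_mid",(.4525,.313),.144)
fit(S,"funnel_mid",(.4525,.313),.11)
fit(S,"carafe_mid",(.4525,.313),.008)
fit(S,"bottle_mid",(.4535,.161),.008)
fit(S,"other_bottle",(.614,.148))
fit(S,"cup",(.453,-.151))
E
```

```text
clock: 45.15
tool_pos: [0.4532, 0.3133, 0.2016]
eef_rot: [-0.5, 0.5, -0.5, 0.5]
contact_force: [-1.7, -0.8, 6.9]
opening: 0.489
clock: 45.95
tool_pos: [0.4527, 0.3134, 0.2007]
eef_rot: [-0.5, 0.5, -0.5, 0.5]
contact_force: [-0.2, 0.4, -0.1]
opening: 1.002
clock: 46.95
tool_pos: [0.4526, 0.1218, 0.3012]
eef_rot: [-0.5, 0.5, -0.5, 0.5]
contact_force: [0.4, 0.7, -0.2]
opening: 1.001
clock: 47.55
tool_pos: [0.4528, 0.0646, 0.3006]
eef_rot: [-0.501, 0.499, -0.499, 0.501]
contact_force: [0.1, 0.3, -0.5]
opening: 0.999
t 47.65 tcp [0.4528 0.0643 0.3006] x [ 0.002 -1.    -0.   ] y [-0.  0. -1.] z [ 1.     0.002 -0.   ] F [-0.2 -0.1  0.3] op 0.996 q [-0.7   0.48  0.71  2.   -0.42  0.81 -1.32]
strainer_mid top none
strainer_mid ['scene'] [0.88] [0.4404 0.3096] cost 0.404
strainer_mid ['scene'] [0.88] [0.4404 0.3096] cost 0.404
funnel_mid top none
funnel_mid ['scene'] [0.94] [0.4516 0.3123] cost 0.936
funnel_mid ['scene'] [0.94] [0.4516 0.3123] cost 0.936
carafe_mid top none
carafe_mid ['scene'] [0.98] [0.4498 0.3128] cost 0.292
carafe_mid ['scene'] [0.98] [0.4498 0.3128] cost 0.292
bottle_mid ['top'] [0.64] [0.4461 0.1509] cost 1.068
bottle_mid ['scene'] [0.68] [0.4533 0.1614] cost 0.037
bottle_mid ['top', 'scene'] [0.64, 0.68] [0.4535 0.161 ] cost 1.164
other_bottle top none
other_bottle ['scene'] [0.62] [0.6113 0.1473] cost 0.134
other_bottle ['scene'] [0.62] [0.6113 0.1473] cost 0.134
cup ['top'] [0.63] [ 0.4536 -0.151 ] cost 0.06
cup ['scene'] [0.86] [ 0.4514 -0.1527] cost 0.038
cup ['top', 'scene'] [0.63, 0.86] [ 0.4526 -0.1513] cost 0.115
```

View pics/w20.png

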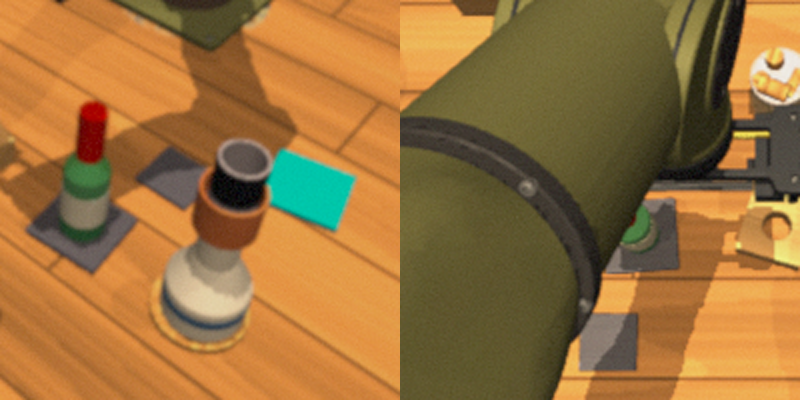

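```bash
python3 -c "
from h import *
d=r.snapshot('scene'); print(proj(d,np.array([.4525,.313,.229])),proj(d,np.array([.4525,.313,.188])))
r.finish_job(); go()"
```

```text
[401.79827179 238.37978652] [397.01882162 254.51765204]
the job is handed in; nothing more can be done
the job is handed in; nothing more can be done
```

The job is done and handed in at about 48 s of the 106 s allowed; it reports no verdict. I did the four steps in the order you set:

1. **Red-capped bottle:** it stands on the 90 mm dark slate coaster, about 1 mm from its middle. I chose this coaster over the smaller dark one and the turquoise one.
2. **Carafe:** it stands on the cork coaster, about 2 mm from its middle.
3. **Funnel:** it went down to the expected height on the carafe's rim, and the camera put it within about 1–2 mm of the carafe's axis.
4. **Strainer:** it was lowered into the funnel until the force showed contact, at the expected height, and then released.

**Last checks:**
- The final scene picture shows the bottle and the whole stack upright, with the gripper clear of them and open. The strainer's rim is at about (402, 240), against an expected (402, 238) for fully seated.
- The yellow-capped bottle and the cup measured within about 3 mm of where they started. I did not re-measure the jar, which the gripper did not go near.

**What disagreed or failed:**
- In the last look, the arm hid the stack from the top camera, so nothing in the stack could be measured there.
- The outline fits of the strainer, the funnel and the top view of the bottle were poor because parts hid each other. The strainer fit put it about 12 mm off. I did not rely on those fits, but on the picture, the release heights and the contact force.

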